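# Pack the hole saws and close the case

## Robot

A 6-joint arm with a two-finger parallel gripper is mounted at the origin on the work surface. World frame = base frame: x ahead of the robot, y to its left, z up, the work surface at z = 0. Lengths are in m, angles in rad, forces in N, time in s.
With the tool pointing down it reaches from about 0.275 to 0.85 m from the base axis. Payload 19 kg.
Tool frame: the origin (TCP) lies between the finger pads; the fingertips stand 8 mm ahead of it and the grasp point (between the pads) lies 11 mm behind it; z points along the fingers, y is the direction in which the jaws open and shut (so a half turn about z gives the same grasp; the last joint's range is limited). The gripper opens to 85 mm and grips with 20 to 120 N. Pads are 22 mm wide; open, the fingers measure 114 mm over their backs; the gripper's body (76 mm by 85 mm) begins 54 mm behind the grasp point. The pads swing forward as they close: fully open they stand 13 mm farther back than shut.
Start: joints at [-1.378, 0.15, 1.437, -0, 1.554, -0.134], TCP at [0.185, -0.545, 0.218] pointing down, gripper open.
Joint ranges: [-2.8, 2.8], [-0.68, 2.1], [0.12, 2.68], [-1.39, 4.53], [0.16, 2.79], [-2.81, 2.81]. Speed limits (rad/s): [1.89, 1.89, 2.22, 3.01, 3.01, 3.01].

## Interface

Orientations are given as a rotation vector (axis times angle).
In Python, from workcell import r, state, imaging gives the robot as it stands. Calls block until the motion is done:
- r.move_to(position, orientation): joint-space move of the TCP to a pose.
- r.move_straight(position, frame=None, v=0.15, guard=None): straight line of the TCP; frame=None keeps the orientation; v is the mean speed in m/s. With guard (N) it stops when the force on the tool has changed by that much, and returns True; else False.
- r.move_j(angles): joint-space move.
- r.move_gripper(opening, f_grip=None): finger opening in m; f_grip is the grip in N (None keeps the last); returns when the fingers have stopped.
- r.dwell(seconds).
- r.solve_ik(position, orientation): joint angles nearest the present ones, or None.
- state(): the state.
- imaging.snapshot(name): name is "scene" or "top"; returns the picture (400x640x3 uint8, red, green, blue); there is no depth.
- imaging.get_calibration(name): a dict with "intrinsics" (3x3 intrinsics, pixels), "k1" (the pictures are not rectified: a ray, as slopes to the right and down, at radius r is drawn at 1 + k1 r^2 times it, then the intrinsics apply), "pose" (4x4, takes a point from camera to world coordinates). Camera axes: x right, y up, looking along -z (the intrinsics and any distortion apply to the point x, -y, -z); pixel columns grow to the right and rows downward; lengths in m; the calibration is good to about 2 mm. A picture is of the moment at which its call begins. get_calibration takes no time and is no camera call.
A pose or a line that the arm cannot do raises r.Unreachable and nothing moves.
- r.sign_off(): hands the job in, once; it reports no verdict.
The state is a dict: "clock": time; "joints": joint angles; "dq": joint speeds; "joint_efforts": joint torques, N m; "tcp_pos": TCP position; "eef_rot": TCP orientation; "ft_force": force on the tool from outside, world axes, zero at the start; "torque": the same for the moment, N m; "grip_width": finger opening in m.
Only numpy, scipy, OpenCV 4.12 (cv2) and the standard library are available. Lean on these libraries where they do the work, as an engineer would, in place of code of your own. Each camera call takes 0.05 s, during which the arm holds its last target.

## Task

Put the three hole saws back into their case, each standing teeth down in the well of its own size, setting them down rather than dropping them; then close the lid fully. Leave the hose sleeve and the sanding drum, which are not part of the set, where they stand.

Things in the scene. Friction and masses are not known exactly. Their poses are not given: they have to be found in the camera images.
- saw_small: the small hole saw: a steel cup 30 mm in diameter and 46 mm tall, standing on its teeth on the bench, closed flat back with a black threaded hole and drive-pin holes on top, slanting slots in its side. Origin: centre of its toothed underside; z up the axis. 40 to 200 g.
- saw_medium: the medium hole saw: a steel cup 44 mm in diameter and 46 mm tall, standing on its teeth on the bench, closed flat back with a black threaded hole and drive-pin holes on top, slanting slots in its side. Origin: centre of its toothed underside; z up the axis. 40 to 200 g.
- saw_large: the large hole saw: a steel cup 60 mm in diameter and 46 mm tall, standing on its teeth on the bench, closed flat back with a black threaded hole and drive-pin holes on top, slanting slots in its side. Origin: centre of its toothed underside; z up the axis. 40 to 200 g.
- insert_small: grey insert in the open case, 115 mm (x, across the case) by 91 mm (y, along it) by 24 mm tall, with one round well 42 mm wide, 18 mm deep, black-floored, its mouth bevelled 3 mm: the place of the small hole saw. Origin: centre of its underside (4 mm above the bench), on the well's axis; well floor 6 mm, insert top 24 mm above it. Fixed. The three sit side by side, 92 mm apart, in any order.
- insert_medium: grey insert in the open case, 115 mm (x, across the case) by 91 mm (y, along it) by 24 mm tall, with one round well 56 mm wide, 18 mm deep, black-floored, its mouth bevelled 3 mm: the place of the medium hole saw. Origin: centre of its underside (4 mm above the bench), on the well's axis; well floor 6 mm, insert top 24 mm above it. Fixed. The three sit side by side, 92 mm apart, in any order.
- insert_large: grey insert in the open case, 115 mm (x, across the case) by 91 mm (y, along it) by 24 mm tall, with one round well 72 mm wide, 18 mm deep, black-floored, its mouth bevelled 3 mm: the place of the large hole saw. Origin: centre of its underside (4 mm above the bench), on the well's axis; well floor 6 mm, insert top 24 mm above it. Fixed. The three sit side by side, 92 mm apart, in any order.
- sleeve: a look-alike: plain steel hose-coupling sleeve, 50 mm in diameter, 45 mm tall, 3 mm wall, open right through, no teeth or back, standing on the bench. Origin: centre of its underside. Loose, about 70 g.
- drum: a look-alike: sanding drum, reddish-brown abrasive sleeve on black rubber with a steel nut on top, 38 mm in diameter, 50 mm tall (54 mm over the nut), standing on the bench. Origin: centre of its underside. Loose, about 80 g.
- case_hinge (a point): middle of the hinge line on the far upper edge of the black hole-saw case, 30 mm above the bench. x points across the case away from the robot, y along the hinge, z up. The case is fixed; its base is 124 mm (x, all on the -x side of this point) by 286 mm (y, centred) by 30 mm tall, walls 4 mm; a small handle stands 13 mm out in front. A seated saw stands 26 mm above the rim.
- lid (a joint): angle of the lid, a shell 124 by 286 by 36 mm deep (32 mm inside): 0 closed (flat top then 66 mm above the bench), 1.57 upright, 1.85 leaning back; growing values swing its free edge up and away from the robot. A stiff hinge holds it where it is left; 2 to 5 N at the free edge swings it. No latch to work.
There are look-alikes about, which are no part of the job. Leave any red or yellow look-alike of the sleeve alone.

How it is judged:
By the outcome, as a careful person would: the job done as asked, in the order asked, and still so for the second after the job is handed in, with the robot touching nothing.
It also fails if it takes over 88 s, if anything falls off the work surface, if the arm or the gripper's body presses on something with over 40 N, if the wrist force passes 120 N, or if a joint passes its speed limit or range.

## Working session

There is one attempt and no reset: what is moved stays moved. The work goes in short steps, each a Python script; the robot and the scene stay as the last script left them, time stands still between calls to the robot, and variables do not carry over. Pictures are saved under pics/ and viewed, and the job is handed in when it is done.

```bash
ls; mkdir -p pics; python3 - <<'E'
from workcell import r,state,imaging
import cv2
for n in("scene","top"):
    im=imaging.snapshot(n); cv2.imwrite(f"pics/{n}0.png",im[...,::-1]); c=imaging.get_calibration(n); print(n,c)
print(state())
E
```

```text
pics
scene {'intrinsics': array([[515.62873082,   0.        , 314.75914015],
       [  0.        , 515.62873082, 200.46698026],
       [  0.        ,   0.        ,   1.        ]]), 'k1': -0.05992359032929888, 'pose': array([[-0.99116211, -0.08479716,  0.10201524,  0.6103714 ],
       [ 0.13251935, -0.66784397,  0.73240907,  0.83488917],
       [ 0.00602406,  0.73945512,  0.67317891,  0.82108242],
       [ 0.        ,  0.        ,  0.        ,  1.        ]])}
top {'intrinsics': array([[427.0860028 ,   0.        , 321.61374802],
       [  0.        , 427.0860028 , 200.00631833],
       [  0.        ,   0.        ,   1.        ]]), 'k1': -0.03643730601215156, 'pose': array([[ 0.00600319,  0.9854592 , -0.16980616,  0.33591641],
       [-0.99968784,  0.01003262,  0.02288151,  0.0020271 ],
       [ 0.0242524 ,  0.16961579,  0.98521181,  1.11306402],
       [ 0.        ,  0.        ,  0.        ,  1.        ]])}
{'clock': 0.1, 'joints': array([-1.37804594e+00,  1.50920065e-01,  1.43797297e+00,  1.12741008e-05,
        1.55380554e+00, -1.34006096e-01]), 'dq': array([-0.00104344, -0.00104059, -0.00051533,  0.00022098,  0.00066915,
       -0.00085781]), 'joint_efforts': array([ 2.83618610e-03, -7.14373827e+01, -5.71798968e+01, -5.58087850e-04,
        6.97004230e-03,  1.63544246e-05]), 'tcp_pos': array([ 0.18449349, -0.54433909,  0.21734193]), 'eef_rot': array([-3.09866643e+00, -5.10807362e-01,  3.33066587e-05]), 'ft_force': array([ 0.4509817 , -0.01852254, -0.51091691]), 'torque': array([ 0.01317789, -0.00513307,  0.00603424]), 'grip_width': 0.08536283688377636}
```

View pics/scene0.png

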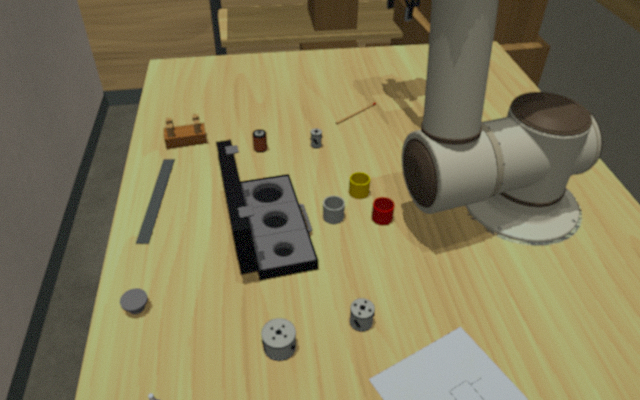

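View pics/top0.png

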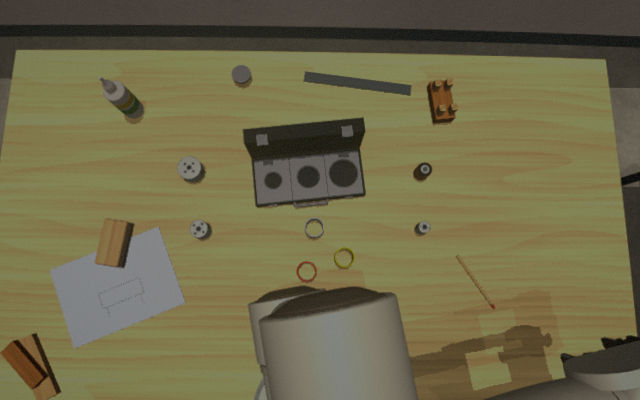

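The top view shows the saws: large near (190,169), medium near (200,229) and small near (424,228). The drum is at (423,171), the sleeve at (314,228), and the wells at (273,180), (308,176) and (343,172), small to large. I'll enlarge these areas next.

```bash
python3 - <<'E'
import cv2,numpy as np
t=cv2.imread("pics/top0.png")
def c(im,x0,y0,w,h,s): return cv2.resize(im[y0:y0+h,x0:x0+w],None,fx=s,fy=s,interpolation=cv2.INTER_CUBIC)
cv2.imwrite("pics/c_case.png",c(t,235,115,140,100,5.5))
a=c(t,170,150,50,95,6); b=c(t,400,150,50,95,6); cv2.imwrite("pics/c_saw.png",np.hstack([a,b]))
s=cv2.imread("pics/scene0.png")
cv2.imwrite("pics/c_case_s.png",c(s,205,130,130,150,4))
cv2.imwrite("pics/c_saw_s.png",np.hstack([c(s,250,290,130,75,5)]))
E
```

```text
(no output)
```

View pics/c_case.png

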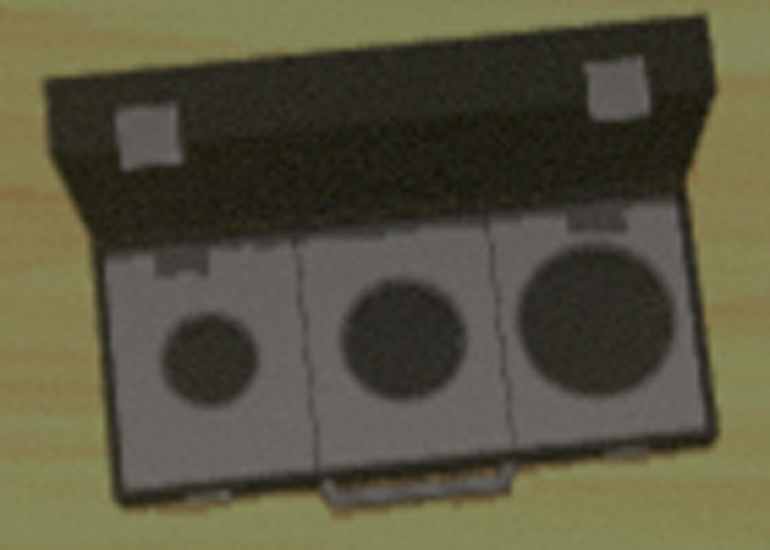

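View pics/c_saw.png

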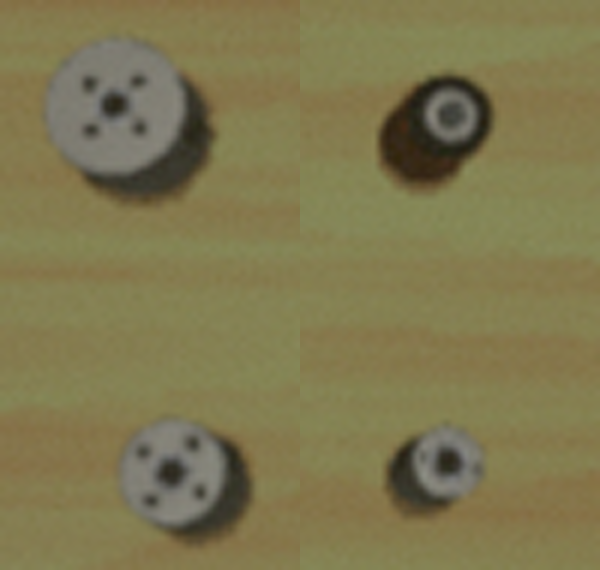

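View pics/c_case_s.png

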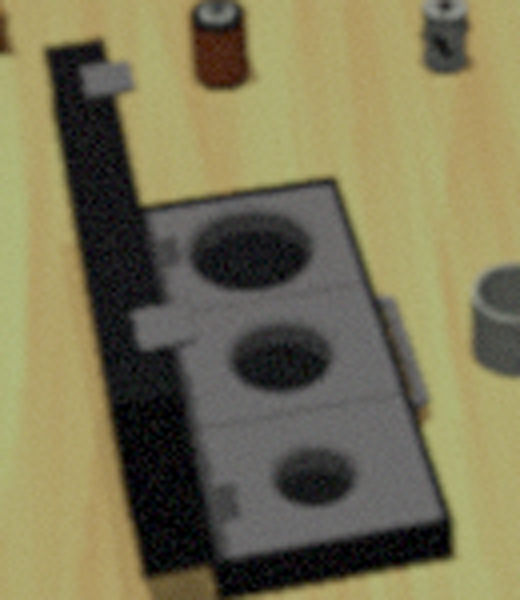

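View pics/c_saw_s.png

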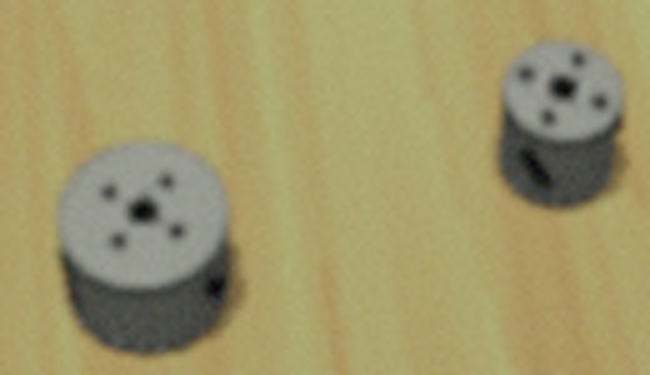

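```bash
cat > h.py <<'E'
import numpy as np,cv2
from workcell import r,state,imaging
from scipy.optimize import least_squares
from scipy.spatial.transform import Rotation as R
CAL={n:imaging.get_calibration(n) for n in("scene","top")}
def ray(n,px):
    c=CAL[n];K=c["intrinsics"]
    d=np.array([(px[0]-K[0,2])/K[0,0],(px[1]-K[1,2])/K[1,1]]);u=d.copy()
    for _ in range(20): u=d/(1+c["k1"]*(u@u))
    P=c["pose"]; return P[:3,3],P[:3,:3]@np.array([u[0],-u[1],-1])
def at(n,px,z):
    o,d=ray(n,px); return (o+d*(z-o[2])/d[2])
def proj(n,p):
    c=CAL[n];P=c["pose"];q=P[:3,:3].T@(np.asarray(p)-P[:3,3]);u=np.array([q[0],-q[1]])/-q[2]
    u=u*(1+c["k1"]*(u@u));K=c["intrinsics"];return np.array([K[0,0]*u[0]+K[0,2],K[1,1]*u[1]+K[1,2]])
E
python3 - <<'E'
from h import *
np.set_printoptions(precision=4,suppress=True)
cp=lambda p,o,s:((np.array(p)+.5)/s-.5+o)
T=lambda p:cp(p,(235,115),5.5); S=lambda p:cp(p,(205,130),4)
A=lambda p:cp(p,(170,150),6);B=lambda p:cp(np.array(p)-(300,0),(400,150),6)
Z=.046
print("large",at("top",A((114,104)),Z),at("scene",cp((143,212),(250,290),5),Z))
print("med",at("top",A((172,473)),Z),at("scene",cp((562,88),(250,290),5),Z))
print("small",at("top",B((448,462)),Z),at("scene",S((446,8)),Z))
print("drum",at("top",B((452,115)),.054),at("scene",S((218,14)),.054))
print("sleeve",at("top",(314,228),.045),at("scene",(333,203),.045),"yel",at("top",(344,258),.045),"red",at("top",(307,271),.045))
for k,t,s in(("s",(210,359),(315,476)),("m",(403,338),(281,357)),("l",(597,320),(251,251))):
    print("well",k,at("top",T(t),.025),at("scene",S(s),.028))
print("corners",at("top",T((118,500)),.03),at("top",T((715,440)),.03),at("scene",S((448,520)),.03),at("scene",S((333,181)),.03))
E
```

```text
large [0.6023 0.3184 0.046 ] [0.6016 0.3223 0.046 ]
med [0.4447 0.285  0.046 ] [0.4457 0.2893 0.046 ]
small [ 0.4543 -0.2829  0.046 ] [ 0.4539 -0.2735  0.046 ]
drum [ 0.6027 -0.2877  0.054 ] [ 0.6024 -0.2738  0.054 ]
sleeve [ 0.4485 -0.0041  0.045 ] [0.4536 0.0039 0.045 ] yel [ 0.3743 -0.0793  0.045 ] red [0.3418 0.0122 0.045 ]
well s [0.5753 0.1042 0.025 ] [0.5744 0.1108 0.028 ]
well m [0.5865 0.013  0.025 ] [0.5851 0.0206 0.028 ]
well l [ 0.5964 -0.0792  0.025 ] [ 0.5957 -0.0695  0.028 ]
corners [0.5066 0.1447 0.03  ] [ 0.5379 -0.1343  0.03  ] [0.5103 0.1511 0.03  ] [ 0.5426 -0.1248  0.03  ]
```

```bash
cat >> h.py <<'E'
def rot(yaw):
    y=np.array([-np.sin(yaw),np.cos(yaw),0]);z=np.array([0,0,-1.]);x=np.cross(y,z)
    return R.from_matrix(np.c_[x,y,z]).as_rotvec()
def best(p,yaw):
    q0=state()["joints"];c=[]
    for k in(0,np.pi):
        s=r.solve_ik(p,rot(yaw+k))
        if s is not None:c.append((np.abs(np.array(s)-q0).max(),k,s))
    c.sort(key=lambda t:t[0]);return rot(yaw+c[0][1]),c
YAW=.115
def snap(tag):
    for n in("scene","top"): cv2.imwrite(f"pics/{n}_{tag}.png",imaging.snapshot(n)[...,::-1])
def crop(n,tag,c,h,s,out):
    im=cv2.imread(f"pics/{n}_{tag}.png");x,y=map(int,c);x0,y0=max(x-h,0),max(y-h,0)
    cv2.imwrite(out,cv2.resize(im[y0:y+h,x0:x+h],None,fx=s,fy=s,interpolation=cv2.INTER_CUBIC));return x0,y0
E
python3 - <<'E'
from h import *
p=[.4543,-.279,.12]
o,c=best(p,YAW);print(c)
r.move_to(p,o);s=state();print(s["clock"],s["tcp_pos"],s["eef_rot"])
snap("a")
for n in("scene","top"):
    q=proj(n,np.array(s["tcp_pos"])-[0,0,.0]);print(n,q,crop(n,"a",q,50,6,f"pics/a_{n}.png"))
E
```

```text
[(np.float64(0.8944993847986106), 3.141592653589793, array([-0.69530304,  0.11755743,  1.67579408,  0.        ,  1.34824114,
        0.76049329])), (np.float64(2.247093268791183), 0, array([-0.69530304,  0.11755743,  1.67579408,  0.        ,  1.34824114,
       -2.38109936]))]
1.55 [ 0.45409649 -0.27983628  0.12028545] [3.13592184e+00 1.79718130e-01 3.56989482e-04]
scene [315.92292421 105.96267974] (265, 55)
top [431.19237189 223.22625526] (381, 173)
```

View pics/a_scene.png

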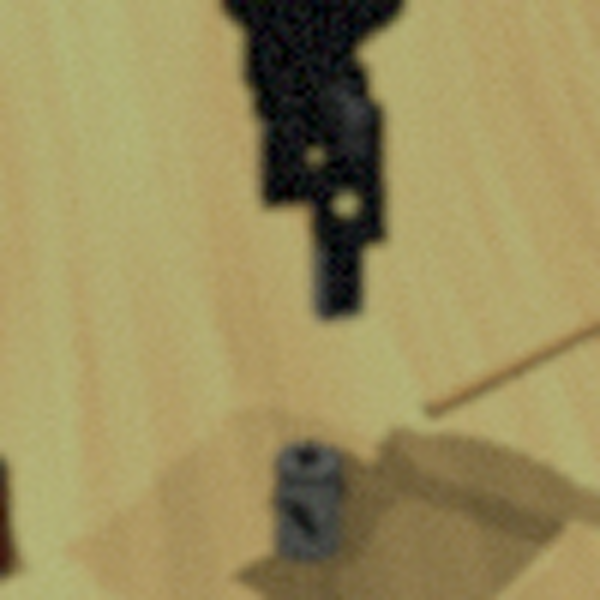

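View pics/a_top.png

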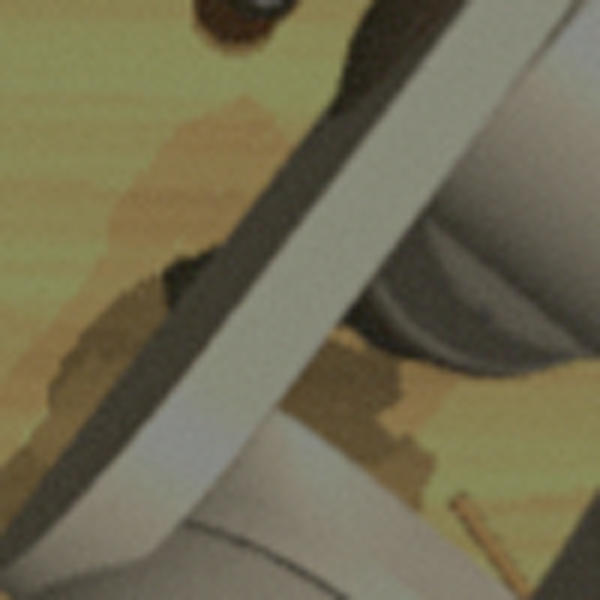

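```bash
python3 - <<'E'
from h import *
s=state();p=np.array(s["tcp_pos"]);M=R.from_rotvec(s["eef_rot"]).as_matrix()
sg=np.sign(M[1,1])
print(M.round(3))
for dy in(.0425,.057):
  for dz in(.008,-.005):
    q=p+M@np.array([0,sg*dy,dz]);print(dy,dz,q,proj("scene",q))
for q in ([.4543,-.2829,.046],[.4543,-.278,.046],[.4539,-.2735,.046]): print(proj("scene",q),proj("top",q))
E
```

```text
[[ 0.994  0.114  0.   ]
 [ 0.114 -0.994 -0.   ]
 [ 0.     0.    -1.   ]]
0.0425 0.008 [ 0.44915502 -0.2377235   0.11223309] [320.1437435  117.62362258]
0.0425 -0.005 [ 0.44915216 -0.23771913  0.12523309] [320.21302754 113.17350394]
0.057 0.008 [ 0.44750789 -0.22331735  0.11222789] [321.62556475 120.78553953]
0.057 -0.005 [ 0.44750502 -0.22331299  0.12522789] [321.70550884 116.31913611]
[315.47841774 129.60908401] [424.26760721 226.56708356]
[315.72758327 130.66467544] [422.34955348 226.55250642]
[316.10887331 131.62830202] [420.59242681 226.69659585]
```

```bash
python3 - <<'E'
from h import *
r.move_gripper(0.0)
s=state();p=np.array(s["tcp_pos"]);print(s["clock"],s["grip_width"],p)
snap("b");print(crop("scene","b",(316,106),50,6,"pics/b_scene.png"))
M=R.from_rotvec(s["eef_rot"]).as_matrix()
for dy in(0,.014): 
  q=p+M@[0,-dy,.008];print(proj("scene",q),proj("top",q))
E
```

```text
2.4167 0.00013520765625582145 [ 0.45432867 -0.27899566  0.12002378]
(266, 56)
[315.85222298 108.93633823] [429.87843448 223.52990029]
[317.22210028 111.84568349] [424.11017649 224.15725239]
```

View pics/b_scene.png

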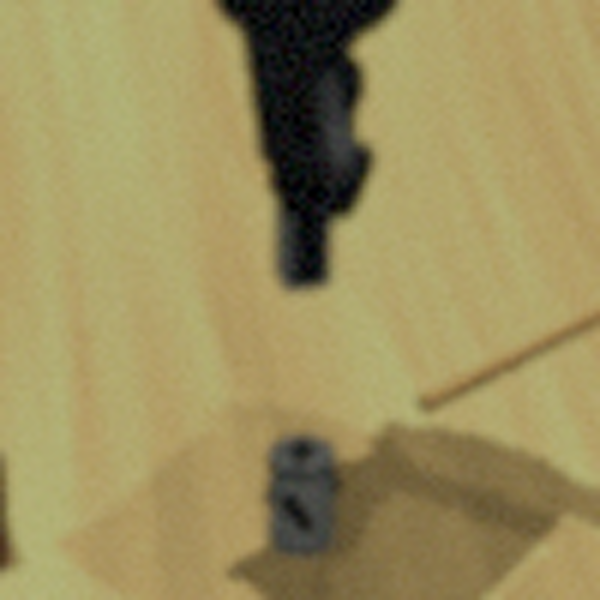

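View pics/top_b.png

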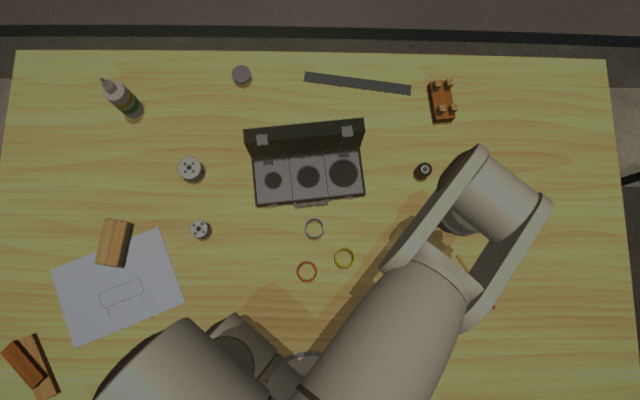

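```bash
python3 - <<'E'
from h import *
r.move_straight([.395,-.279,.05],v=.2)
g=r.move_straight([.395,-.279,-.02],v=.03,guard=6)
s=state();p=np.array(s["tcp_pos"]);print(g,s["clock"],p,s["ft_force"])
snap("c")
q=p.copy();q[2]=0
for n in("scene","top"):print(n,proj(n,q),crop(n,"c",proj(n,q),50,6,f"pics/c_{n}.png"))
E
```

```text
True 4.9917 [ 0.39504199 -0.27903039 -0.0133986 ] [-2.2238322   1.56684211  9.22951842]
scene [337.30879513 143.0296541 ] (287, 93)
top [418.96340356 251.04742972] (368, 201)
```

View pics/c_scene.png

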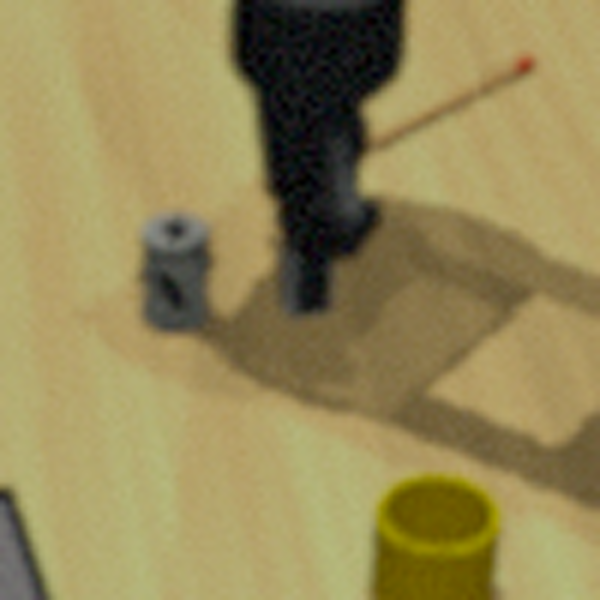

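View pics/c_top.png

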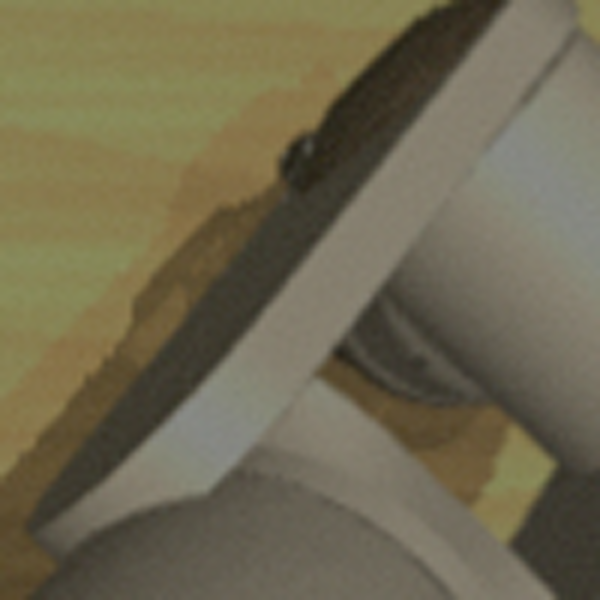

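```bash
python3 - <<'E'
from h import *
np.set_printoptions(precision=4,suppress=True)
print(at("scene",(315.8,147.7),0),at("scene",(338.3,145),0))
cp=lambda p:((np.array(p)+.5)/6-.5+(287,93))
print(at("scene",cp((175,231)),.046), "base top", at("scene",cp((308,312)),0))
print(proj("scene",[0,0,0.0]),proj("top",[0,0,0]))
E
```

```text
[ 0.4555 -0.2653  0.    ] [ 0.3939 -0.2698  0.    ]
[ 0.4545 -0.2761  0.046 ] base top [ 0.3946 -0.2718  0.    ]
[518.5425 199.5593] [310.6294 411.6151]
```

```bash
python3 - <<'E'
from h import *
r.move_straight([.395,-.279,.075],v=.25)
r.move_gripper(.07)
r.move_straight([.4545,-.278,.075],v=.2)
g=r.move_straight([.4545,-.278,.007],v=.12,guard=6)
s=state();print(g,s["clock"],s["tcp_pos"],s["ft_force"])
if not g:
    r.move_gripper(.02,40)
s=state();print(s["clock"],s["grip_width"],s["tcp_pos"],s["ft_force"])
snap("d");print(crop("scene","d",(316,128),50,6,"pics/d_scene.png"))
E
```

```text
False 7.4333 [ 0.45461395 -0.27829884  0.00763557] [ 0.94265223  0.10576616 -0.56982024]
7.8833 0.028843093521344357 [ 0.45478502 -0.27822903  0.00772177] [-1.80881862  0.35244694  6.9339811 ]
(266, 78)
```

View pics/d_scene.png

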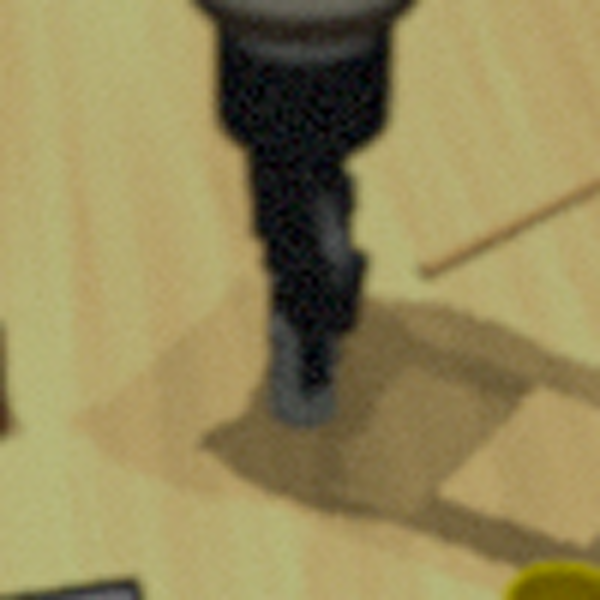

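```bash
python3 - <<'E'
from h import *
r.move_straight([.4545,-.278,.085],v=.25)
r.move_straight([.575,.107,.085],v=.3)
r.move_straight([.575,.107,.050],v=.15)
s=state();print(s["clock"],s["grip_width"],s["tcp_pos"],s["ft_force"],s["joints"])
snap("e");print(crop("scene","e",(286,245),50,6,"pics/e_scene.png"),crop("top","e",(273,180),50,6,"pics/e_top.png"))
E
```

```text
10.3167 0.028689141869742744 [0.57475124 0.10635634 0.05001416] [-0.38026613  0.08290041  0.48773847] [5.07900764e-02 2.81925879e-01 1.62977714e+00 7.57925350e-04
 1.23157812e+00 1.50721396e+00]
(236, 195) (223, 130)
```

View pics/e_scene.png

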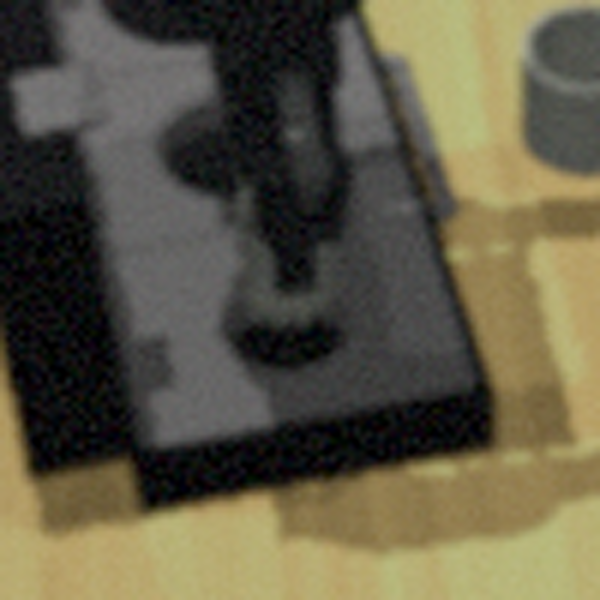

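View pics/e_top.png

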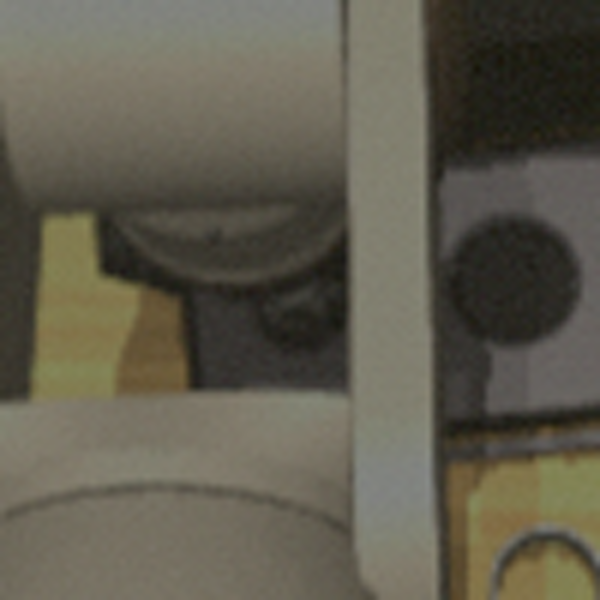

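```bash
cat >> h.py <<'E'
def overlay(n,tag,circs,c,h,s,out):
    im=cv2.imread(f"pics/{n}_{tag}.png");x0,y0=int(c[0]-h),int(c[1]-h)
    b=cv2.resize(im[y0:y0+2*h,x0:x0+2*h],None,fx=s,fy=s,interpolation=cv2.INTER_CUBIC)
    b=cv2.convertScaleAbs(b,alpha=1.5,beta=15)
    for (x,y,z,rad,col) in circs:
        P=np.array([(proj(n,[x+rad*np.cos(t),y+rad*np.sin(t),z])-(x0,y0)+.5)*s-.5 for t in np.linspace(0,2*np.pi,60)])
        cv2.polylines(b,[P.astype(np.int32)],True,col,1,cv2.LINE_AA)
    cv2.imwrite(out,b)
E
python3 - <<'E'
from h import *
# saw bottom red, well mouth green (scene est), cyan (top est)
cs=[(.5748,.1064,.042,.015,(0,0,255)),(.5744,.1108,.028,.024,(0,255,0)),(.5753,.1042,.028,.024,(255,255,0))]
overlay("scene","e",cs,(288,242),30,10,"pics/e2.png")
E
```

```text
(no output)
```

View pics/e2.png

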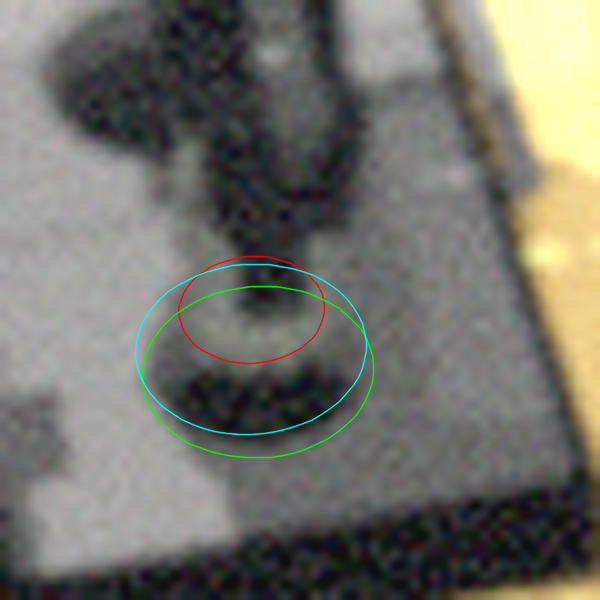

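```bash
python3 - <<'E'
from h import *
r.move_straight([.575,.1095,.050],v=.1)
r.move_straight([.575,.1095,.024],v=.08,guard=12)
g=r.move_straight([.575,.1095,.012],v=.025,guard=4)
s=state();print(g,s["clock"],s["tcp_pos"],s["ft_force"])
snap("f")
overlay("scene","f",[(.5748,.1095,.010,.015,(0,0,255))],(288,242),30,10,"pics/f.png")
E
```

```text
True 11.5 [0.57525683 0.10953971 0.01715609] [ 0.28298416 -0.04763746 -0.37594129]
```

View pics/f.png

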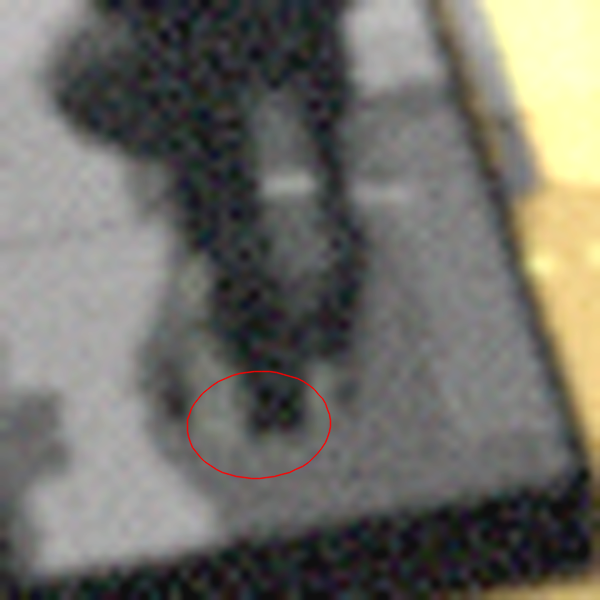

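```bash
python3 - <<'E'
from h import *
r.move_gripper(.045)
r.move_straight([.575,.1095,.085],v=.2)
o,c=best([.445,.287,.085],YAW);print([(x[0],x[1]) for x in c])
r.move_to([.445,.287,.085],o) 
s=state();print(s["clock"],s["tcp_pos"])
r.move_gripper(.075)
g=r.move_straight([.445,.287,.006],v=.12,guard=6)
if not g: r.move_gripper(.03,40)
s=state();print(g,s["clock"],s["tcp_pos"],s["grip_width"],s["ft_force"])
snap("g")
overlay("scene","g",[(.575,.1095,.056,.015,(0,0,255))],(288,242),40,7,"pics/g.png")
overlay("scene","g",[(.445,.287,.0,.022,(0,0,255))],(362,312),40,7,"pics/g2.png")
E
```

```text
[(np.float64(0.37133248782176187), 3.141592653589793), (np.float64(2.770260165768031), 0)]
13.2833 [0.44559517 0.28637011 0.08471822]
False 14.8833 [0.44533546 0.28719123 0.00686572] 0.04297482844287849 [-1.13922531 -1.13931765  7.89794791]
```

View pics/g.png

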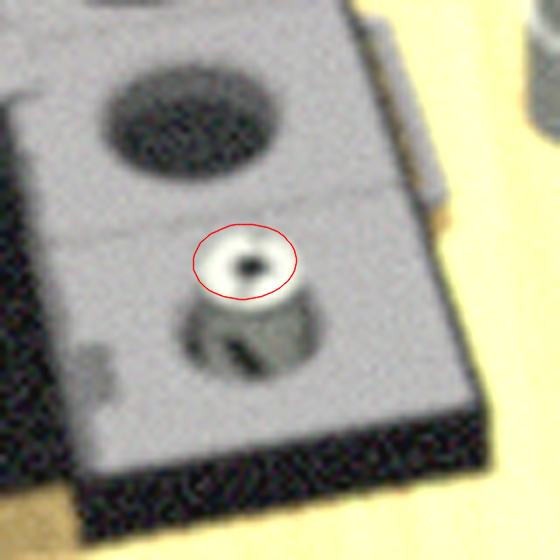

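View pics/g2.png

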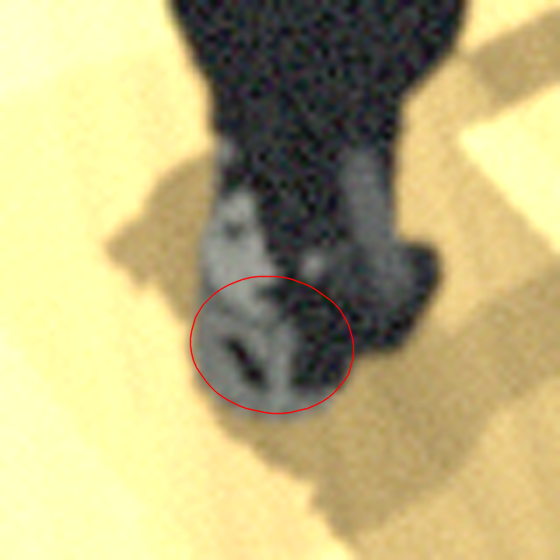

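```bash
python3 - <<'E'
from h import *
r.move_straight([.445,.287,.095],v=.25)
r.move_straight([.586,.019,.095],v=.3)
r.move_straight([.586,.019,.049],v=.15)
s=state();print(s["clock"],s["grip_width"],s["tcp_pos"],s["ft_force"])
snap("h")
overlay("scene","h",[(s["tcp_pos"][0],s["tcp_pos"][1]+.0015,.042,.022,(0,0,255)),(.5851,.0206,.028,.031,(0,255,0))],(275,220),40,8,"pics/h.png")
E
```

```text
17.1083 0.04284592751799966 [0.58589002 0.01971143 0.04942573] [ 0.50298521  0.38480284 -0.31126118]
```

View pics/h.png

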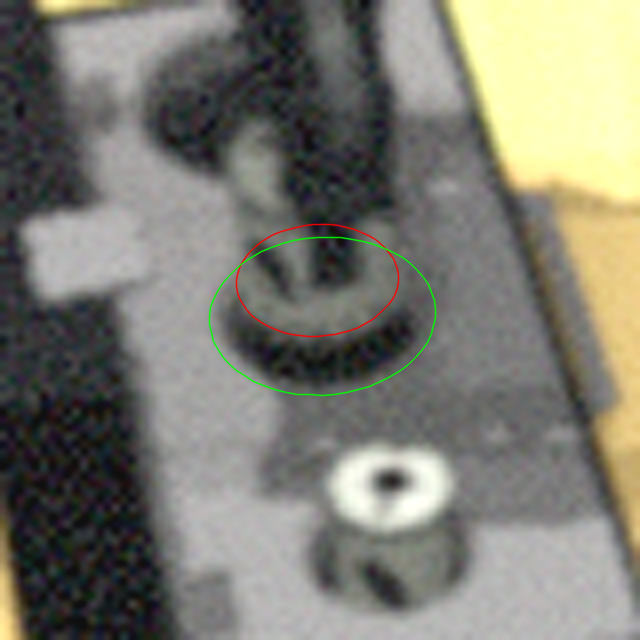

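```bash
python3 - <<'E'
from h import *
r.move_straight([.586,.019,.024],v=.08,guard=12)
g=r.move_straight([.586,.019,.011],v=.025,guard=4)
s=state();print(g,s["clock"],s["tcp_pos"],s["ft_force"])
if g and s["tcp_pos"][2]<.0195:
    r.move_gripper(.06)
    r.move_straight([.586,.019,.1],v=.2)
    p=[.602,.3205,.1]
    o,c=best(p,YAW);print([(x[0],x[1]) for x in c])
    r.move_to(p,o); r.move_gripper(.085)
    snap("i")
    overlay("scene","i",[(.586,.020,.056,.022,(0,0,255))],(275,220),40,8,"pics/i.png")
    overlay("scene","i",[(.602,.3205,.046,.03,(0,0,255))],(278,335),40,8,"pics/i2.png")
    s=state();print(s["clock"],s["tcp_pos"])
E
```

```text
True 18.05 [0.58628733 0.01896424 0.0163448 ] [ 2.03225947 -0.57664479  1.34587592]
[(np.float64(0.4752893148117818), 3.141592653589793), (np.float64(2.666303338778011), 0)]
20.5583 [0.60212484 0.32026317 0.100092  ]
```

View pics/i.png

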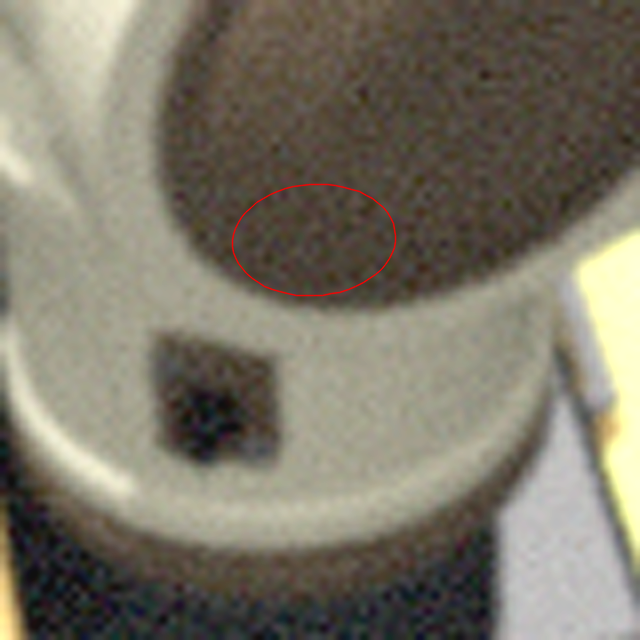

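View pics/i2.png

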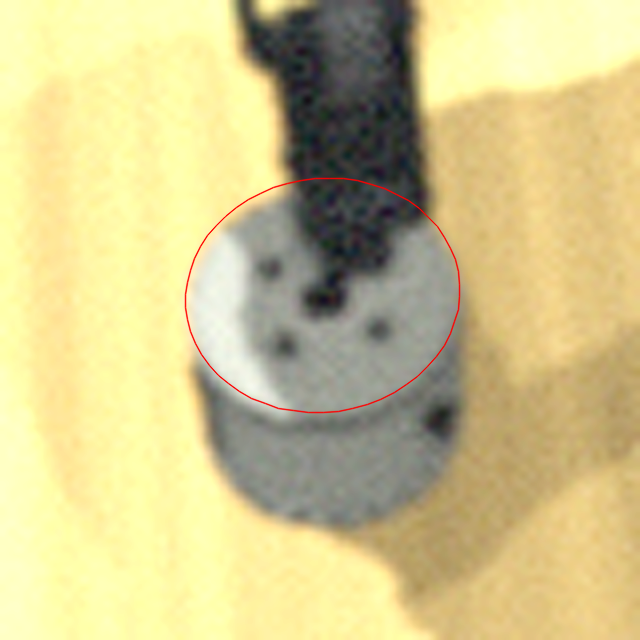

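```bash
python3 - <<'E'
from h import *
g=r.move_straight([.602,.3212,.004],v=.13,guard=6)
if not g: r.move_gripper(.045,40)
s=state();print(g,s["clock"],s["tcp_pos"],s["grip_width"],s["ft_force"])
if not g:
    z0=s["tcp_pos"][2]
    r.move_straight([.602,.3212,.105],v=.25)
    snap("j")
    # detour in front (lower x) away from the lid, over small and medium saws
    r.move_straight([.58,.10,.105],v=.3)
    r.move_straight([.5965,-.0715,.105],v=.3)
    r.move_straight([.5965,-.0715,.042+z0],v=.15)
    s=state();print(s["clock"],s["grip_width"],s["tcp_pos"],z0)
    snap("k")
    overlay("scene","k",[(s["tcp_pos"][0],s["tcp_pos"][1]+.0015,.042,.030,(0,0,255)),(.5957,-.0695,.028,.039,(0,255,0))],(268,195),40,8,"pics/k.png")
E
```

```text
False 21.8167 [0.60247733 0.3213631  0.0052277 ] 0.059087216514818866 [-0.95278514 -0.52680102  7.10515336]
24.6167 0.05878463220777377 [ 0.59679899 -0.07080952  0.04782651] 0.00522770492615543
```

View pics/k.png

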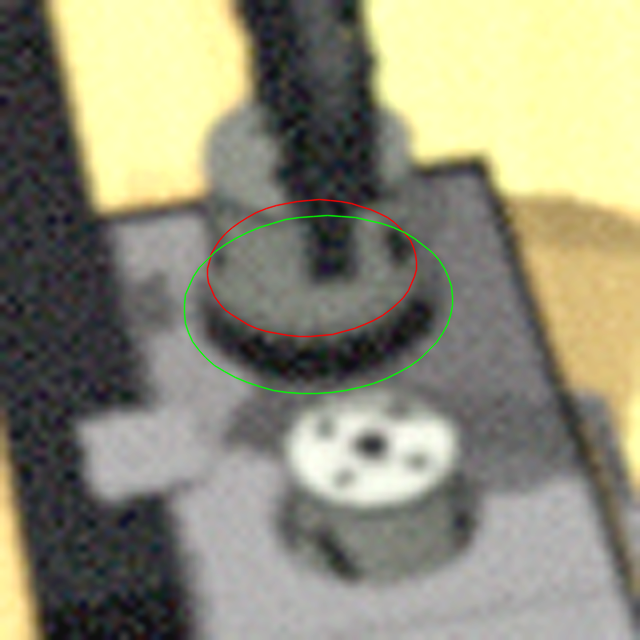

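View pics/top_k.png

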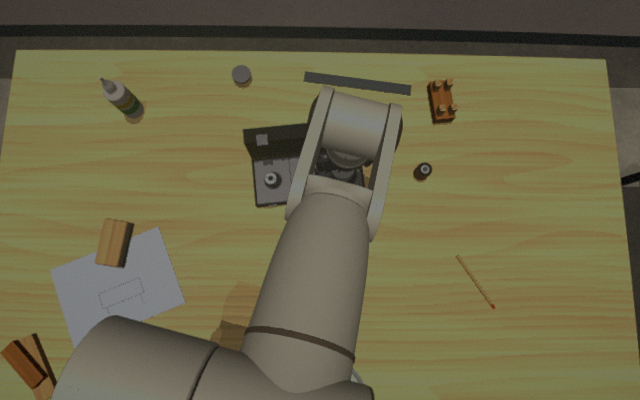

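View pics/scene_j.png

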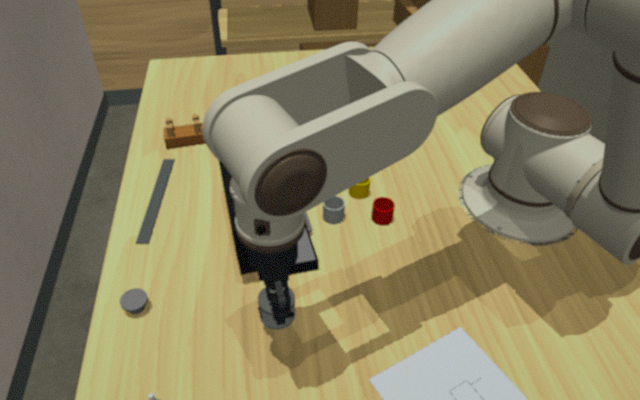

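```bash
python3 - <<'E'
from h import *
r.move_straight([.5957,-.0715,.047],v=.1)
r.move_straight([.5957,-.0715,.022],v=.08,guard=12)
g=r.move_straight([.5957,-.0715,.008],v=.025,guard=4)
s=state();print(g,s["clock"],s["tcp_pos"],s["ft_force"])
if g and s["tcp_pos"][2]<.018:
    r.move_gripper(.078)
    r.move_straight([.5957,-.0715,.13],v=.2)
    r.move_straight([.45,-.15,.2],v=.35)
    s=state();print(s["clock"])
    snap("l")
    overlay("scene","l",[],(260,200),45,8,"pics/l.png")
    overlay("top","l",[],(305,170),70,5,"pics/l2.png")
# lid angle hypotheses
ax=np.array([np.cos(YAW),np.sin(YAW),0]);ay=np.array([-np.sin(YAW),np.cos(YAW),0]);Z=np.array([0,0,1.])
H=np.array([.586,.019,.03])+ax*.062
for th in(1.57,1.65,1.75,1.85):
    u=-np.cos(th)*ax+np.sin(th)*Z;n=np.sin(th)*ax+np.cos(th)*Z
    for y in(.143,-.143):
        print(th,y,[((proj("top",H+ay*y+a*u+b*n)-(235,115)+.5)*5.5).round(0) for a,b in((0,0),(.124,0),(.124,.036))],[proj("scene",H+ay*y+a*u+b*n).round(0) for a,b in((0,0),(.124,0),(.124,.036))])
E
```

```text
True 25.8083 [ 0.59585942 -0.07148993  0.01461841] [ 0.67378361  0.32817894 -0.36970572]
27.5333
1.57 0.143 [array([ 78., 241.]), array([ 35., 163.]), array([29., 82.])] [array([257., 272.]), array([253., 228.]), array([233., 231.])]
1.57 -0.143 [array([674., 182.]), array([705.,  98.]), array([695.,  18.])] [array([237., 181.]), array([232., 139.]), array([216., 141.])]
1.65 0.143 [array([ 78., 241.]), array([ 34., 141.]), array([29., 63.])] [array([257., 272.]), array([247., 229.]), array([228., 233.])]
1.65 -0.143 [array([674., 182.]), array([702.,  76.]), array([691.,  -1.])] [array([237., 181.]), array([228., 139.]), array([212., 143.])]
1.75 0.143 [array([ 78., 241.]), array([ 32., 115.]), array([29., 41.])] [array([257., 272.]), array([241., 231.]), array([221., 237.])]
1.75 -0.143 [array([674., 182.]), array([698.,  50.]), array([686., -22.])] [array([237., 181.]), array([222., 141.]), array([207., 145.])]
1.85 0.143 [array([ 78., 241.]), array([31., 90.]), array([29., 21.])] [array([257., 272.]), array([234., 233.]), array([216., 240.])]
1.85 -0.143 [array([674., 182.]), array([694.,  26.]), array([681., -41.])] [array([237., 181.]), array([217., 143.]), array([202., 148.])]
```

View pics/l.png

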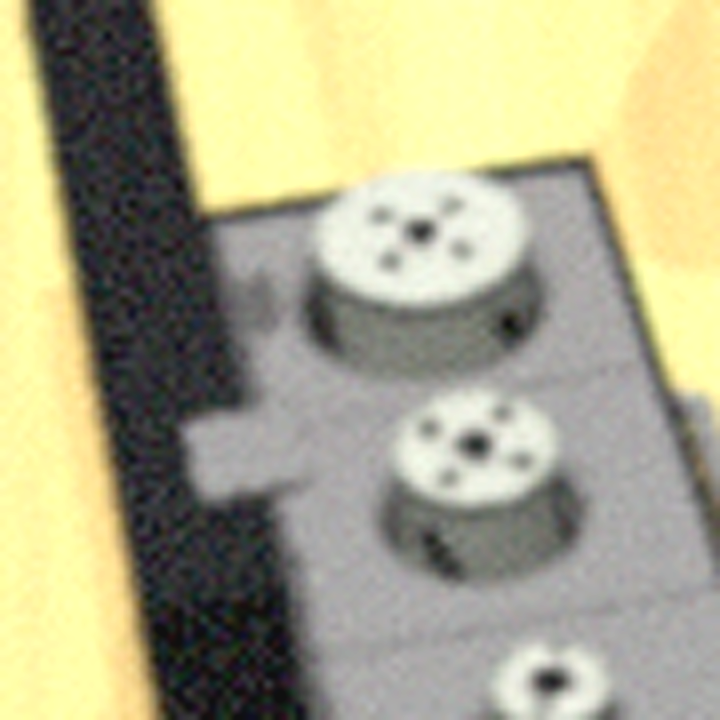

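View pics/l2.png

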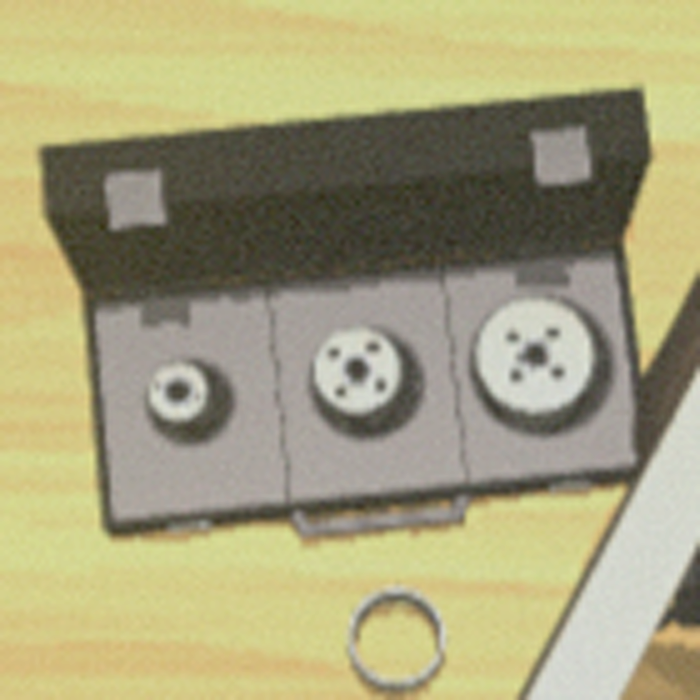

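All three saws are seated, and the lid stands at about 1.6 rad. Next I'll swing it shut by following its arc from behind with the closed fingers.

```bash
cat >> h.py <<'E'
ax=np.array([np.cos(YAW),np.sin(YAW),0]);ay=np.array([-np.sin(YAW),np.cos(YAW),0]);Zv=np.array([0,0,1.])
H=np.array([.586,.018,.03])+ax*.062
TIP=.0134
def tcp_for(th,a=.1,b=.033):
    s=-a*np.cos(th)+b*np.sin(th); z=a*np.sin(th)+b*np.cos(th)
    return H+ax*(s+.011)+Zv*(z-TIP)
E
python3 - <<'E'
from h import *
p0=H+ax*.09;p0[2]=.215;p1=p0.copy();p1[2]=tcp_for(1.6)[2]
o,c=best(p0,YAW);print(p0,p1,[(x[0],x[1]) for x in c])
print([r.solve_ik(q,o) is not None for q in(p0,p1,tcp_for(1.3),tcp_for(.7),tcp_for(0))])
r.move_gripper(0.0)
r.move_straight([.5,-.05,.215],v=.3)
r.move_to(p0,o)
g=r.move_straight(p1,v=.15,guard=6);s=state();print(g,s["clock"],s["tcp_pos"],s["ft_force"])
snap("m")
g=r.move_straight(tcp_for(1.6)+ax*.005,v=.08,guard=10);s=state();print(g,s["clock"],s["tcp_pos"],s["ft_force"])
snap("n")
overlay("scene","n",[],(250,190),50,7,"pics/n.png")
E
```

```text
[0.73699601 0.0354415  0.215     ] [0.73699601 0.0354415  0.11559378] [(np.float64(0.7042644281641386), 3.141592653589793), (np.float64(2.7139338400618946), 0)]
[True, True, True, True, True]
False 30.6833 [0.73736984 0.03524658 0.11707899] [-0.05380368 -1.01984811  0.51718199]
False 31.4083 [0.69951537 0.03105402 0.11598454] [ 0.58771981  0.35091804 -0.47831998]
```

View pics/scene_m.png

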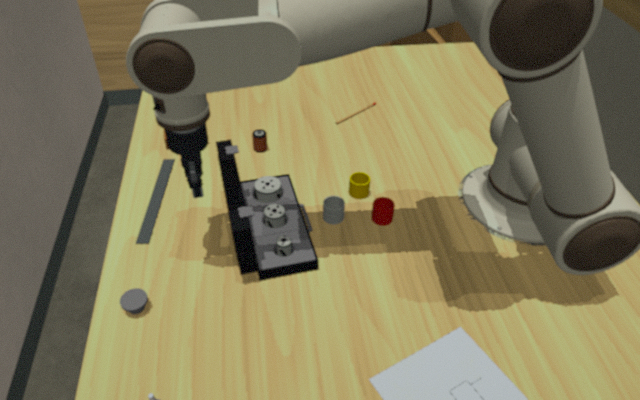

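View pics/n.png

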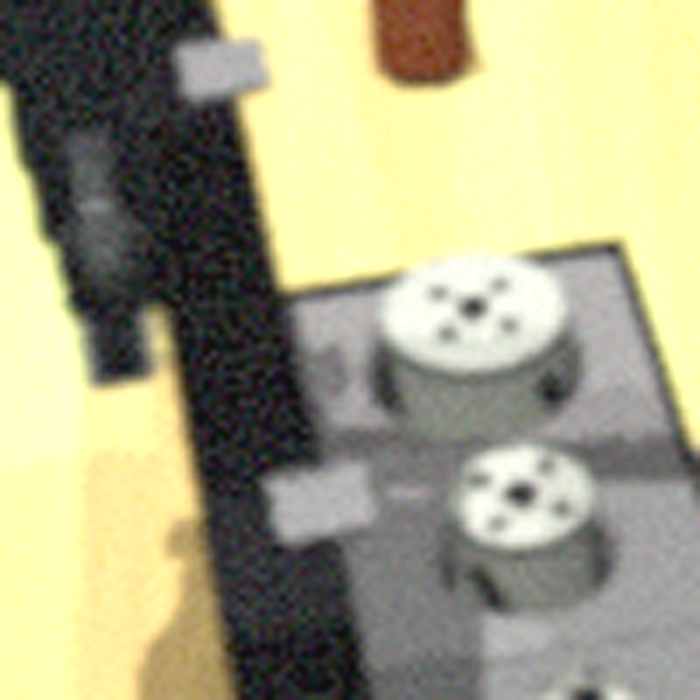

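```bash
python3 - <<'E'
from h import *
for th in(1.5,1.35,1.2,1.05,.9):
    g=r.move_straight(tcp_for(th),v=.09,guard=20);s=state();print(th,g,round(s["clock"],2),(s["tcp_pos"]-tcp_for(th)).round(4),s["ft_force"].round(1))
    if g:break
snap("o")
E
```

```text
1.5 False 31.83 [0.0001 0.     0.0002] [ 0.1 -0.   0. ]
1.35 False 32.16 [ 0.0001 -0.      0.    ] [ 0.4 -0.   0.3]
1.2 False 32.48 [ 0.0001 -0.     -0.    ] [-0.5 -0.4 -0.4]
1.05 False 32.81 [ 0.0001 -0.      0.    ] [ 1.6 -0.5  0.5]
0.9 False 33.13 [0.0001 0.     0.    ] [-0.2 -0.1  0.3]
```

View pics/scene_o.png

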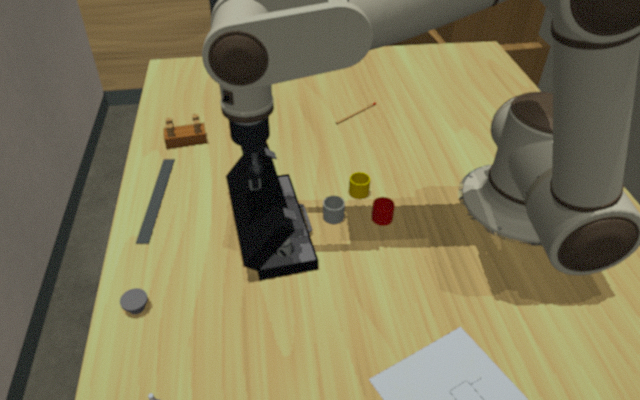

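The lid is following the finger and is about half closed. I'll continue along the arc and press it down.

```bash
python3 - <<'E'
from h import *
for th in(.75,.6,.45,.3,.15,.05):
    g=r.move_straight(tcp_for(th),v=.08,guard=20);s=state();print(th,g,round(s["clock"],2),(s["tcp_pos"]-tcp_for(th)).round(4),s["ft_force"].round(1))
    if g:break
else:
    p=tcp_for(0,b=.020);g=r.move_straight(p,v=.03,guard=12);s=state();print(g,s["clock"],s["tcp_pos"],s["tcp_pos"][2]+TIP,s["ft_force"])
snap("p")
E
```

```text
0.75 False 33.58 [0.0001 0.     0.0001] [-0.5  0.7  0.2]
0.6 False 33.93 [0.0001 0.     0.0001] [-0.7 -0.   0.5]
0.45 False 34.28 [0.0001 0.     0.0001] [ 0.4  0.2 -0.2]
0.3 False 34.63 [0.0001 0.     0.0001] [ 0.  -0.3 -0. ]
0.15 False 34.98 [-0.0001  0.     -0.0001] [-0.  -0.3  0.1]
0.05 False 35.27 [-0.0003  0.     -0.0003] [-0.1  0.1  0.8]
True 35.55 [0.56112169 0.01503277 0.05257168] 0.06597168311782227 [-1.99544652 -0.87980814  9.96595978]
```

View pics/scene_p.png

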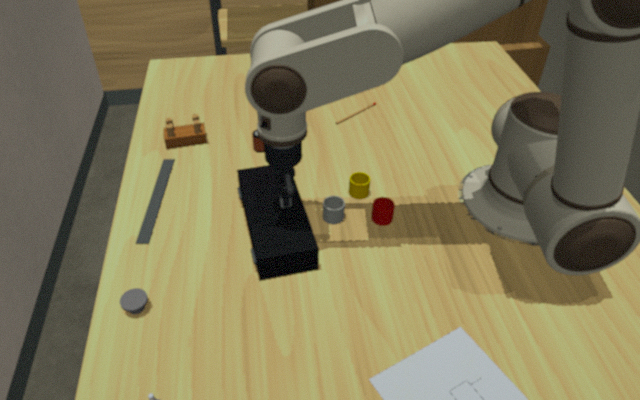

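```bash
python3 - <<'E'
from h import *
p=np.array(state()["tcp_pos"]);
g=r.move_straight(p-[0,0,.006],v=.02,guard=15);s=state();print(g,s["tcp_pos"][2]+TIP,s["ft_force"])
r.move_straight(p+[0,0,.12],v=.2)
r.move_straight([.45,-.2,.2],v=.3)
r.dwell(.3);s=state();print(s["clock"])
snap("q")
overlay("scene","q",[],(280,200),50,6,"pics/q.png")
E
```

```text
True 0.0659349982089216 [-5.90789179  0.24030492 14.33257421]
37.875
```

View pics/q.png

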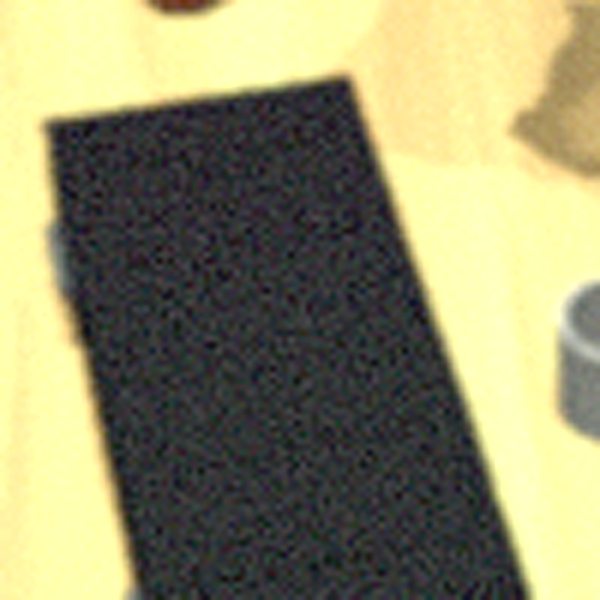

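View pics/top_q.png

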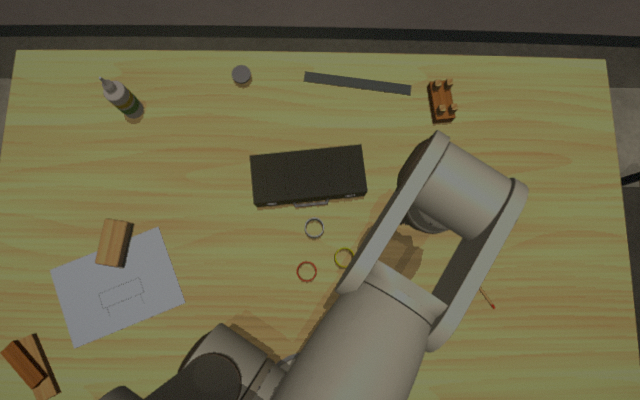

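```bash
python3 - <<'E'
from h import *
r.sign_off()
a=cv2.imread("pics/scene0.png").astype(int);b=cv2.imread("pics/scene_q.png").astype(int)
print("drum diff",np.abs(a[125:155,248:272]-b[125:155,248:272]).mean(),"sleeve",np.abs(a[195:225,320:347]-b[195:225,320:347]).mean())
E
```

```text
the job is handed in; nothing more can be done
drum diff 3.2625 sleeve 3.025925925925926
```

The three hole saws are in their own wells, teeth down, and the lid is closed. I handed the job in at about 38 s of the 88 s allowed, with the arm clear of everything.

- **Saws:** I lowered each one until it touched the well floor, then released it. Each touched within about 1 mm of the expected height, and pictures taken before closing show all three upright and roughly centred.
- **Lid:** I swung it shut from behind with the closed fingers and pressed down with about 14 N. Its top measured 65.9 mm above the bench, against 66 mm when fully closed, and the final pictures show it flat.
- **Look-alikes:** The sleeve and drum are unchanged in the scene camera between the first and last pictures. The yellow look-alike and the red one show no shift in the last top picture either.

**Disagreements found:**
- **Fingertip height:** A touch on the bench put the shut fingertips about 13 mm behind the reported tool point, instead of 8 mm ahead. I used the measured value throughout.
- **Camera positions:** The two cameras differed by 4 to 14 mm in y. I settled each placing by comparing the held saw with its well in the scene camera.

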